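Load the honey dipper, then lift and turn the tea dish without losing the tea ball

ROBOT

A 6-joint arm with a two-finger parallel gripper is mounted at the origin on a cart in front of the work surface, level with it; the furniture and walls round the work are solid. World frame = base frame: x ahead of the robot, y to its left, z up, the work surface at z = 0. Lengths are in mm, angles in rad, forces in N, time in s.
With the tool pointing down it reaches from about 400 to 925 mm from the base axis. Payload 12.5 kg.
Tool frame: the origin (TCP) lies on the mounting face of the last link; the fingertips stand 190 mm ahead of it and the grasp point (between the pads) lies 171 mm ahead of it; z points along the fingers, y is the line along which they close (so a half turn about z gives the same grasp; the last joint's range is limited). The gripper opens to 95 mm and grips with 3 to 60 N. Pads are 20 mm wide; open, the fingers measure 119 mm over their backs; the gripper's body (75 mm by 180 mm) begins 59 mm behind the grasp point.
Start: joints at [1.089, 0.491, 1.559, -0, 1.092, -0.106], TCP at [229.362, 581.393, 404.761] pointing down, gripper open.
Joint ranges: [-3.1, 3.1], [-0.84, 2.19], [0.05, 2.79], [-1.13, 4.28], [0.06, 2.93], [-2.69, 2.69]. Speed limits (rad/s): [2.22, 2.22, 2.79, 3.14, 3.14, 3.14].

INTERFACE

Orientations are given as [roll, pitch, yaw] about the fixed x, y, z axes, in that order (R = Rz(yaw) Ry(pitch) Rx(roll)).
In Python, from cell import env gives the robot as it stands.
- The arm moves only by the tool carry_out, never from a script. Its argument "series" is a list of rows, each a list of 5 numbers: the shift along the tool's x, y, z in m, then the turn about the tool's z in degrees, then the opening, from 0 (shut) to 1 (fully open). A call has 1 to 20 rows; each row is the pose to reach, as a shift and turn from the pose commanded when the call began, along the tool's axes at that moment; what a row does not reach only later rows make up. A row lasts 1/8 s, in which the tool goes at most 62.5 mm and 10.7 degrees, less where a joint would pass 70% of its speed; a pose out of reach is approached as far as the arm can. A call with a gripper value outside its range is refused whole. The fingers move at their own pace and stop on an object; the grip force is fixed at half the most. Time passes only in rows, so rows that repeat a pose let the fingers close. It gives the time, the measured TCP pose, the force, the opening and the grip force at its end, in the units of the state.
- env.state(): the state, without advancing time (a new reading comes with each control period).
- env.read_camera(name): name is "scene" or "side" or "wrist"; returns (picture, depth): 420x560x3 uint8, red, green, blue; 420x560 float32, mm along the optical axis (not along the pixel's ray), 0 where there is no reading.
- env.get_calibration(name): a dict with "intrinsics" (3x3 intrinsics, pixels), "cam_to_world" (4x4, takes a point from camera to world coordinates); the wrist camera has in their place "T_tool_cam" (4x4, takes a point from camera to tool coordinates, whose origin is the TCP and whose axes are the flange's). Camera axes: x right, y up, looking along -z (the intrinsics and any distortion apply to the point x, -y, -z); pixel columns grow to the right and rows downward; lengths in mm; the calibration is good to about 2 mm. A picture is of the moment at which its call begins: read the wrist's pose just before it. get_calibration takes no time and is no camera call.
- env.job_done(): hands the job in; it is judged then, once.
The state is a dict: "t": time; "joints": joint angles; "qvel": joint speeds; "tau": joint torques, N m; "eef_pos": TCP position; "tcp_rot": TCP orientation; "ft_force": force on the tool from outside, world axes, zero at the start; "moment": the same for the moment, N m; "opening": opening from 0.0 (shut) to 1.0 (fully open); "grip_force": force on a finger pad.
Only numpy, scipy, OpenCV 4.12 (cv2) and the standard library are available. Lean on these libraries where they do the work, as an engineer would, in place of code of your own. Each camera call takes 0.05 s, during which the arm holds its last target. There are 200 camera calls.

TASK

Get the tea dish ready to hand over: take the honey dipper (the stick with the thick grooved head) out of the wooden block and stand it, shaft end down, in the small tube on the rim of the white dish, and let go of it. Then take the dish by the flat bar of its arch handle, lift it straight up off the serving board with the tube still facing as it was, and pause a moment; then, in the air over the board, turn the dish a quarter turn anticlockwise (seen from above) until the tube points the same way as the board's paddle handle. Keep the dish level and the loose steel ball resting in its middle all the while without touching the ball, do not disturb the other things, and finish still holding the dish steady about 10 cm above the board; do not put it down.

Things in the scene. Friction and masses are not known exactly. Their poses are not given: they have to be found in the camera images.
- board: Wooden serving board, fixed, lying on the table: 200 x 190 mm (x, y), 18 mm thick, with a 40 mm wide paddle handle that runs out along the board's +x axis to 215 mm from the board's centre. Origin: centre of the underside of the 200 x 190 mm part (its top is 18 mm above the origin). The paddle handle points roughly to the robot's right (-y of the world).
- dish: Loose white dished plate, 170 mm across, 0.45 kg, on the board. Origin: centre of its underside; z up. Rim 20 mm high, sloping down to a flat middle. A steel arch spans it along its y axis. A small tube stands on its rim at +x. At the start its +x (tube) points -90 deg (within 20 deg) from the board's +x, roughly to the robot; it shall end along the board's +x.
- dish_bar (a point): Centre of the straight flat-sided bar at the top of the arch, 110 mm above the dish's origin (dish axes): 100 mm long (y), 12 mm wide (x), 16 mm high, so 102 to 118 mm above the origin. Grip it at its middle across the 12 mm, from straight above; there the dish hangs balanced.
- dish_middle (a point): Centre of the flat middle of the dish's upper side, 7 mm above the dish's origin, where the ball rests.
- tube_mouth (a point): Centre of the mouth of the tube on the dish (dish axes): 98 mm out along the dish's +x, 52 mm above the dish's origin. The mouth is flared to 27 mm inside width; the tube narrows to 15 mm inside within 10 mm and its floor is 42 mm below the mouth.
- tea_ball_center (a point): Centre of the loose steel tea ball, 38 mm in diameter, 60 g, that lies in the middle of the dish and rolls freely.
- dipper: Wooden honey dipper, 115 mm long, loose, standing upright in a hole of the block. Origin: the lower end of its shaft; z runs along it to the head. Shaft 10 mm in diameter, up to 81 mm; grooved head 22 mm in diameter, from 81 to 115 mm: grip the head from above.
- dipper_tip (a point): Lower end of the dipper's shaft (same point as the dipper's origin).
- dipper_head (a point): Middle of the dipper's head, 98 mm above the lower end of its shaft.
- block: Fixed dark wooden block, 70 x 150 x 50 mm (x, y, z), with two upright holes 13 mm wide and 40 mm deep, 80 mm apart, at y = -40 mm and +40 mm of the block; one holds the dipper, the other a plain stick. Which is which changes. Origin: centre of its underside.
- stirrer: Plain wooden stick without a head, 10 mm thick, 115 mm long, in the other hole of the block. Leave it there.
- candle: Bystander: tea light, 38 mm across, 17 mm high. Origin: centre of its underside.
- cap: Bystander: white screw cap, 37 mm across, 16 mm high. Origin: centre of its underside.
- spice_jar: Bystander: glass jar with a steel lid, 41 mm across, 73 mm high. Origin: centre of its underside.
- wide_jar: Bystander: glass jar with a steel lid, 47 mm across, 69 mm high. Origin: centre of its underside.
- cup: Bystander: steel measuring cup with a flat handle, 68 x 136 x 33 mm. Origin: under its middle.
- mug: Bystander: white mug, 82 x 112 x 94 mm. Origin: under its middle.

How it is judged:
By the outcome, as a careful person would: the job done as asked, in the order asked, and still so for the second after the job is handed in, while the arm keeps its last pose, push and grip.
It also fails if it takes over 61 s, if anything falls off the work surface, if the arm or the gripper's body presses on something with over 40 N, if the wrist force passes 120 N, or if a joint passes its speed limit or range.

## Working session

There is one attempt and no reset: what is moved stays moved. The work goes in short steps, Python scripts to look and compute and a tool call to move; the robot and the scene stay as the last step left them, time stands still between calls to the robot, and variables do not carry over. Pictures are saved under pics/ and viewed, at most 13 in all, crops included, and the job is handed in when it is done.

Besides the shell and the picture viewer there is one more tool, called in YAML: its name, and indented under it one key for each argument. carry_out: Moves the arm, as the interface text tells. Its arguments: {"type":"object","properties":{"series":{"type":"array","items":{"type":"array","items":{"type":"number"}}}},"required":["series"]}

```bash
mkdir -p pics
cat > h.py <<'E'
import numpy as np, cv2
from cell import env
from scipy.spatial.transform import Rotation as R
def cam(name):
    s=env.state(); im,d=env.read_camera(name); c=env.get_calibration(name)
    if name=="wrist":
        T=np.eye(4); T[:3,:3]=R.from_euler('xyz',s['tcp_rot']).as_matrix(); T[:3,3]=s['eef_pos']
        M=T@np.array(c['T_tool_cam'])
    else: M=np.array(c['cam_to_world'])
    return im,d,np.array(c['intrinsics']),M
def pts(d,K,M):
    v,u=np.mgrid[:d.shape[0],:d.shape[1]]
    P=np.stack([(u-K[0,2])/K[0,0]*d,-(v-K[1,2])/K[1,1]*d,-d],-1)
    return P@M[:3,:3].T+M[:3,3]
def save(im,n): cv2.imwrite('pics/'+n,im[...,::-1])
E
python3 - <<'E'
from h import *
print(env.state())
for n in("scene","side","wrist"):
    im,d,K,M=cam(n); save(im,n+'0.png'); np.savez(n+'0.npz',im=im,d=d,K=K,M=M); print(n,K.tolist(),M.round(2).tolist(),env.get_calibration(n).keys())
a=[cv2.imread(f'pics/{n}0.png') for n in("scene","side")]
E
```

```text
{'t': 0.0, 'joints': array([ 1.08940491e+00,  4.91540886e-01,  1.55946967e+00,  2.31108149e-05,
        1.09169224e+00, -1.05602101e-01]), 'qvel': array([ 0.00030718, -0.00105641,  0.00032919, -0.00022592,  0.00019484,
       -0.00028969]), 'tau': array([-1.91343832e-03, -6.12640071e+01, -2.58183235e+01,  6.92352327e-02,
        4.80918330e-02, -8.76712147e-05]), 'eef_pos': array([229.33812619, 581.35718068, 404.16626977]), 'tcp_rot': array([-3.14049085e+00, -1.37398513e-04,  2.76579260e+00]), 'ft_force': array([-0.58406755,  0.01726747,  0.33058997]), 'moment': array([ 0.05618675,  0.00259402, -0.01769269]), 'grip_force': 0.0, 'opening': 0.99724137793793}
scene [[457.2925260304903, 0.0, 274.48259534349893], [0.0, 457.2925260304903, 206.08135243663284], [0.0, 0.0, 1.0]] [[0.96, 0.23, -0.15, 390.55], [-0.28, 0.78, -0.57, -770.34], [-0.01, 0.59, 0.81, 1160.04], [0.0, 0.0, 0.0, 1.0]] dict_keys(['intrinsics', 'cam_to_world'])
side [[509.4111502890308, 0.0, 282.90048586008464], [0.0, 509.4111502890308, 208.5022237351782], [0.0, 0.0, 1.0]] [[-0.98, 0.06, -0.18, 297.68], [-0.19, -0.39, 0.9, 1467.82], [-0.01, 0.92, 0.4, 757.3], [0.0, 0.0, 0.0, 1.0]] dict_keys(['intrinsics', 'cam_to_world'])
wrist [[367.9449787688286, 0.0, 282.00422964386314], [0.0, 367.9449787688286, 212.14128513795018], [0.0, 0.0, 1.0]] [[0.37, -0.9, -0.24, 162.9], [0.93, 0.35, 0.09, 608.87], [-0.0, -0.26, 0.97, 384.51], [0.0, 0.0, 0.0, 1.0]] dict_keys(['intrinsics', 'T_tool_cam'])
```

View pics/scene0.png

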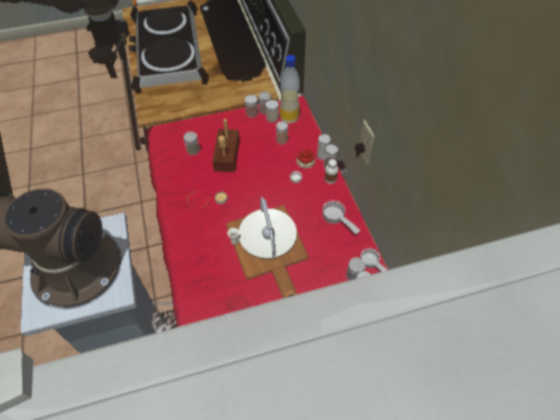

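View pics/side0.png

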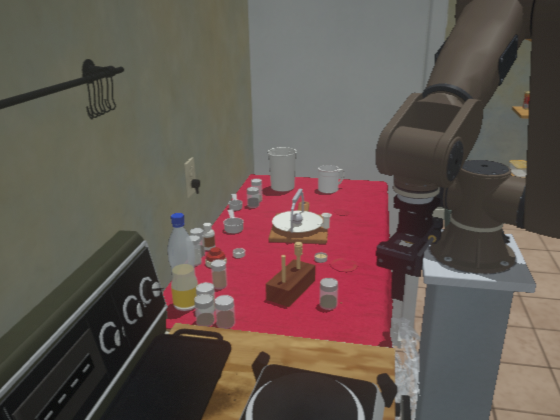

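The scene view shows the board and dish at about (268,233), the paddle at (288,285), and the block at (226,150). The side view shows the headed dipper at (298,250) and the plain stick at (283,265). Next come coarse positions from depth.

Run:
```python
from h import *
z=np.load('scene0.npz');P=pts(z['d'],z['K'],z['M']);
for n,(u,v) in dict(dish=(255,240),arch=(265,205),tube=(233,232),paddle=(288,285),blocktop=(228,158),st1=(226,124),st2=(222,142)).items(): print(n,P[v,u].round(0))
z=np.load('side0.npz');P=pts(z['d'],z['K'],z['M'])
for n,(u,v) in dict(dish=(290,225),stk=(283,262),head=(298,249),tube=(326,220),block=(290,275),jarR=(329,285)).items(): print(n,P[v,u].round(0))
print(env.get_calibration('wrist')['T_tool_cam'])
```

```text
dish [515. -77.  25.]
arch [559. -41. 134.]
tube [458. -53.  58.]
paddle [ 566. -239.   21.]
blocktop [507. 236.  50.]
st1 [527. 333. 105.]
st2 [497. 251. 112.]
dish [563.  23.  61.]
stk [524. 342. 108.]
head [496. 275. 112.]
tube [457. -52.  52.]
block [512. 312.  52.]
jarR [402. 368.  67.]
[[-2.98308547e-04  9.66821004e-01  2.55454607e-01  7.19012071e+01]
 [ 9.99999955e-01  2.96585126e-04  4.52675507e-05  1.22979375e+00]
 [-3.19984180e-05  2.55454609e-01 -9.66821049e-01  1.97290024e+01]
 [ 0.00000000e+00  0.00000000e+00  0.00000000e+00  1.00000000e+00]]
```

View pics/wrist0.png

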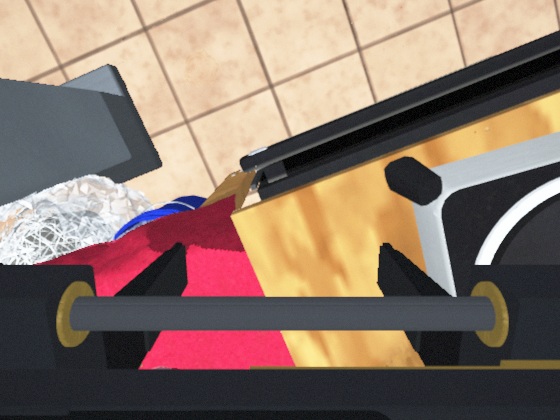

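carry_out:
  series:
    - [-0.04,-0.02,0,10,1]
    - [-0.08,-0.044,0,20,1]
    - [-0.12,-0.066,0,30,1]
    - [-0.16,-0.088,0,40,1]
    - [-0.2,-0.11,0,50,1]
    - [-0.24,-0.132,0,60,1]
    - [-0.28,-0.154,0,70,1]
    - [-0.32,-0.176,0,80,1]
    - [-0.366,-0.199,0,88,1]
    - [-0.366,-0.199,0,88,1]
    - [-0.366,-0.199,0,88,1]
    - [-0.366,-0.199,0,88,1]

```text
t: 1.65
eef_pos: [496.1, 262.8, 404.7]
tcp_rot: [-3.141, -0.0, 1.232]
ft_force: [0.4, -0.3, -0.2]
opening: 1.002
grip_force: 0.0
```

Run:
```python
from h import *
s=env.state();print(s['t'],s['eef_pos'],s['tcp_rot'],s['joints'])
im,d,K,M=cam('wrist'); save(im,'w1.png'); np.savez('w1.npz',im=im,d=d,K=K,M=M)
P=pts(d,K,M); 
m=(P[...,2]>80)&(P[...,2]<140)&(d>0)
n,l,st,c=cv2.connectedComponentsWithStats(m.astype(np.uint8))
for i in range(1,n):
  if st[i,4]>40: q=P[l==i]; t=q[q[:,2]>np.percentile(q[:,2],60)-3]; print(st[i],np.median(q,0).round(1),q.min(0).round(0),q.max(0).round(0))
b=(abs(P[...,2]-50)<4); q=P[b].astype(np.float32); print(cv2.minAreaRect(q[:,:2]),len(q))
```

```text
1.65 [496.08690541 262.77349977 404.74879746] [-3.14136198e+00 -4.09970534e-05  1.23194075e+00] [3.69432169e-01 4.00630507e-01 1.71697127e+00 2.12109829e-04
 1.02413941e+00 7.08177467e-01]
[277  96  15  16 175] [523.8 338.5 125.4] [519. 334.  83.] [529. 343. 127.]
[270 194  29  36 831] [498.3 266.4 124.4] [487. 252.  93.] [508. 274. 128.]Traceback (most recent call last):
  File "<stdin>", line 9, in <module>
cv2.error: OpenCV(4.12.0) /io/opencv/modules/imgproc/src/convhull.cpp:143: error: (-215:Assertion failed) total >= 0 && (depth == CV_32F || depth == CV_32S) in function 'convexHull'
```

View pics/w1.png

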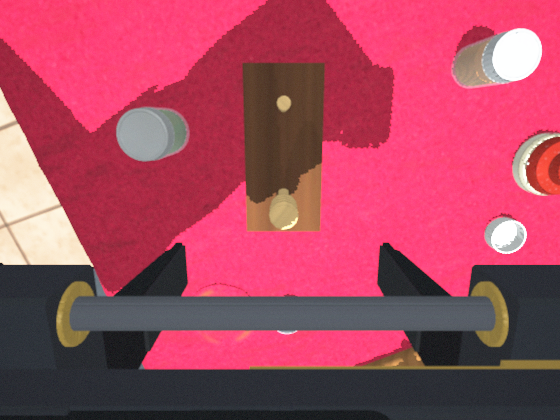

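The wrist view shows the dipper head at (284,212), the plain stick at (284,103), and a jar on the left at (150,133), all well clear. I'll refine the head centre.

Run:
```python
from h import *
z=np.load('w1.npz');P=pts(z['d'],z['K'],z['M'])
for lo,hi in((121,130),(112,120),(100,111)):
  m=(P[...,2]>lo)&(P[...,2]<hi); m[:150]=0; q=P[m][:,:2].astype(np.float32); print(len(q),cv2.minEnclosingCircle(q),q.mean(0))
m=(abs(P[...,2]-50)<4); q=P[m][:,:2].astype(np.float32); print(cv2.minAreaRect(q))
s=env.state(); Rm=R.from_euler('xyz',s['tcp_rot']).as_matrix()
z=np.load('scene0.npz');P=pts(z['d'],z['K'],z['M']);im=z['im'].astype(int)
x,y,h=P[...,0],P[...,1],P[...,2]
b=(abs(h-18)<5)&(x>420)&(x<680)&(y<50)&(y>-320)&(im[...,1]>60)
print('board',cv2.minAreaRect(P[b][:,:2].astype(np.float32)),b.sum())
w=(h>24)&(h<50)&(im.min(2)>140)&(x>440)&(x<660)&(abs(y+80)<110); print('dish',cv2.minEnclosingCircle(P[w][:,:2].astype(np.float32)))
```

```text
606 ((497.4099426269531, 263.3678894042969), 10.930221557617188) [497.54327 264.10648]
66 ((497.3946533203125, 263.4693908691406), 10.982634544372559) [499.75302 271.06613]
67 ((497.7264404296875, 265.9627685546875), 10.51983642578125) [499.26132 271.37085]
((576.8402099609375, 288.8287353515625), (158.93173217773438, 363.5206298828125), 79.69579315185547)
board ((548.8341674804688, -126.3302001953125), (192.13880920410156, 293.0378723144531), 4.845138072967529) 1912
dish ((545.5127563476562, -67.53530883789062), 93.02656555175781)
```

carry_out:
  series:
    - [0.0016,0.0009,0.03,0,1]
    - [0.0016,0.0009,0.06,0,1]
    - [0.0016,0.0009,0.09,0,0.7]
    - [0.0016,0.0009,0.11,0,0.6]
    - [0.0016,0.0009,0.12,0,0.5]
    - [0.0016,0.0009,0.126,0,0.5]
    - [0.0016,0.0009,0.126,0,0.5]
    - [0.0016,0.0009,0.126,0,0]
    - [0.0016,0.0009,0.126,0,0]
    - [0.0016,0.0009,0.126,0,0]
    - [0.0016,0.0009,0.126,0,0]
    - [0.0016,0.0009,0.126,0,0]
    - [0.0016,0.0009,0.126,0,0]
    - [0.0016,0.0009,0.126,0,0]

```text
t: 3.45
eef_pos: [498.3, 263.2, 278.9]
tcp_rot: [3.141, -0.0, 1.23]
ft_force: [-0.3, 0.2, 5.3]
opening: 0.228
grip_force: 30.0
```

carry_out:
  series:
    - [0,0,-0.01,0,0]
    - [0,0,-0.03,0,0]
    - [0,0,-0.06,0,0]
    - [0,0,-0.1,0,0]
    - [0,0,-0.14,0,0]
    - [-0.03,0.005,-0.16,7,0]
    - [-0.07,0.011,-0.18,15,0]
    - [-0.11,0.018,-0.2,24,0]
    - [-0.15,0.024,-0.22,33,0]
    - [-0.19,0.031,-0.22,42,0]
    - [-0.23,0.038,-0.22,51,0]
    - [-0.27,0.044,-0.22,60,0]
    - [-0.3,0.05,-0.22,68,0]
    - [-0.32,0.053,-0.22,70,0]
    - [-0.324,0.053,-0.22,70,0]
    - [-0.324,0.053,-0.22,70,0]
    - [-0.324,0.053,-0.22,70,0]

```text
t: 5.58
eef_pos: [439.8, -59.3, 498.8]
tcp_rot: [-3.141, -0.0, 0.009]
ft_force: [-0.3, -0.1, 0.6]
opening: 0.227
grip_force: 30.0
```

Run:
```python
from h import *
s=env.state();print(s['t'],s['eef_pos'],s['tcp_rot'],s['joints'],s['opening'])
im,d,K,M=cam('wrist'); save(im,'w2.png'); np.savez('w2.npz',im=im,d=d,K=K,M=M)
im,d,K,M=cam('side'); save(im,'s2.png'); np.savez('s2.npz',im=im,d=d,K=K,M=M)
```

```text
5.575 [439.84619629 -59.27092445 498.77547813] [-3.14138693e+00 -5.68393146e-05  9.44336844e-03] [-2.83020765e-01  1.30163779e-01  1.83579039e+00  2.31193961e-04
  1.17564338e+00  1.27824319e+00] 0.22663211468528177
```

View pics/w2.png

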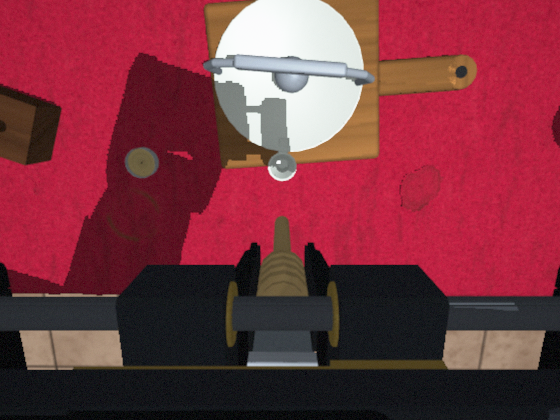

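The view shows the tube mouth at (282,166), the bar from about (235,62) to (347,71), the paddle at right (425,77), and the dipper tip at (282,220). I'll measure these.

```bash
cat > m.py <<'E'
from h import *
def ray(u,v,K,M,h):
    r=M[:3,:3]@np.array([(u-K[0,2])/K[0,0],-(v-K[1,2])/K[1,1],-1]); o=M[:3,3]; return o+r*(h-o[2])/r[2]
def line(q):
    c=(q.max(0)+q.min(0))/2; v=np.linalg.svd(q-q.mean(0))[2][0]; t=(q-q.mean(0))@v
    return q.mean(0),q.mean(0)+v*(t.max()+t.min())/2,np.degrees(np.arctan2(v[1],v[0])),np.ptp(t)
E
python3 - <<'E'
from m import *
z=np.load('w2.npz');im,d,K,M=[z[k] for k in('im','d','K','M')];P=pts(d,K,M);g=im.astype(int)
row=np.arange(420)[:,None]*np.ones((1,560))
bar=(P[...,2]>128)&(P[...,2]<146)&(row<110)&(d>0); print('bar',line(P[bar][:,:2]),np.median(P[bar][:,2]))
sel=P[bar]; 
tb=(P[...,2]>62)&(P[...,2]<85)&(row>145)&(row<190)&(d>0); q=P[tb]; print('tube',tb.sum(),cv2.minEnclosingCircle(q[:,:2].astype(np.float32)),q.mean(0),np.median(q[:,2]))
red=(g[...,0]>100)&(g[...,1]<60)
tm=((g.min(2)>90)&(row>145)&(row<190)&(abs(np.arange(560)-282)<25)).astype(np.uint8)
cs,_=cv2.findContours(tm,0,1); c=max(cs,key=cv2.contourArea); (u,v),r=cv2.minEnclosingCircle(c); print('tubepix',u,v,r,ray(u,v,K,M,70))
w=((g.min(2)>150)&(row<155)).astype(np.uint8); 
rm=(P[...,2]>32)&(P[...,2]<44)&(row<160); print('rim',cv2.minEnclosingCircle(P[rm][:,:2].astype(np.float32)))
bd=(abs(P[...,2]-18)<5)&(g[...,1]>60)&(g[...,0]-g[...,2]>40)&(row<165); n,l,st,_=cv2.connectedComponentsWithStats(bd.astype(np.uint8))
# paddle axis
pd=bd&(np.arange(560)>385)&(np.arange(560)<450)&(row>40)&(row<110); X=P[pd]
us=range(388,446,4); e=np.array([[u,np.where(pd[:,u])[0].min(),np.where(pd[:,u])[0].max()] for u in us])
for k in(1,2,0):
  pp=np.array([ray(a[0],a[k] if k else (a[1]+a[2])/2,K,M,18)[:2] for a in e]); print('paddle edge',line(pp))
S=im[205:262,255:310].astype(int); 
T=(d>150)&(d<320)&(row>205)&(row<262)&(abs(np.arange(560)-282)<12)&(g[...,0]-g[...,2]>15)
for v in range(212,262,5):
  u=np.where(T[v])[0]
  if len(u): p=np.median(P[v,u],0); print(v,u.min(),u.max(),p.round(1))
E
```

```text
bar (array([553.28603849, -64.20671829]), array([553.2715014 , -64.42978196]), np.float64(-93.72870136555775), np.float64(99.6944677141843)) 135.9558255221377
tube 473 ((455.7952575683594, -58.13556671142578), 15.944605827331543) [455.35373963 -58.08662721  67.91386698] 68.8314379945154
tubepix 284.0 156.7142791748047 24.47040367126465 [466.97832899 -59.85531988  70.        ]
rim ((531.38427734375, 61.572731018066406), 212.42393493652344)
paddle edge (array([ 576.33917354, -213.000196  ]), array([ 576.33737971, -212.97939354]), np.float64(94.92852499307584), np.float64(65.09247414318753))
paddle edge (array([ 539.93304863, -216.73619978]), array([ 539.92970471, -216.69818086]), np.float64(95.02646009278426), np.float64(66.47694349472323))
paddle edge (array([ 558.3321739 , -214.84808026]), array([ 558.32961591, -214.81870817]), np.float64(94.97726992575016), np.float64(65.77692377614107))
217 278 285 [443.  -57.6 232. ]
222 275 288 [442.9 -57.6 243.7]
227 275 289 [443.  -57.9 255.4]
232 275 289 [443.  -58.  265.9]
237 274 290 [442.8 -58.  274.8]
242 274 290 [443. -58. 284.]
247 274 290 [443.  -58.  292.1]
252 272 292 [448.9 -57.9 314.9]
257 271 293 [448.8 -57.9 320.8]
```

Everything agrees: the bar-predicted tube at (455.5,-58.0) matches the measured (455.8,-58.1), and the bar top reads 136 as expected. I'll move the tip to just above the mouth and check again.

carry_out:
  series:
    - [0.01,0.0,0.02,0,0]
    - [0.0173,0.0003,0.05,0,0]
    - [0.0173,0.0003,0.085,0,0]
    - [0.0173,0.0003,0.115,0,0]
    - [0.0173,0.0003,0.135,0,0]
    - [0.0173,0.0003,0.144,0,0]
    - [0.0173,0.0003,0.148,0,0]
    - [0.0173,0.0003,0.148,0,0]
    - [0.0173,0.0003,0.148,0,0]

```text
t: 6.8
eef_pos: [457.2, -60.1, 351.3]
tcp_rot: [3.141, -0.001, 0.008]
ft_force: [0.6, -0.4, 0.4]
opening: 0.226
grip_force: 30.0
```

Run:
```python
from m import *
s=env.state();print(s['t'],s['eef_pos'],s['tcp_rot'],s['ft_force'])
z={}
for n in('wrist','side','scene'):
  im,d,K,M=cam(n); np.savez(n+'3.npz',im=im,d=d,K=K,M=M); z[n]=(im,d,K,M)
def crop(n,x,y,z_,w,f):
  im,d,K,M=z[n]; c=np.linalg.inv(M)@np.array([x,y,z_,1]); u=int(K[0,0]*c[0]/-c[2]+K[0,2]);v=int(K[1,1]*-c[1]/-c[2]+K[1,2]); print(n,u,v)
  k=im[max(v-w,0):v+w,max(u-w,0):u+w]; return cv2.resize(k,(390,390),interpolation=cv2.INTER_CUBIC)
save(np.hstack([crop('side',456,-58,90,30,6),crop('wrist',456,-58,70,110,3)]),'c3.png')
im,d,K,M=z['wrist'];P=pts(d,K,M)
for v in range(150,262,8):
  u=np.where((d[v]>0)&(abs(P[v,:,1]+58)<7)&(abs(P[v,:,0]-456)<20)&(P[v,:,2]>84))[0]
  if len(u): print(v,u.min(),u.max(),np.median(P[v,u],0).round(1), P[v,u,1].mean().round(1))
m=(P[...,2]>62)&(P[...,2]<73)&(np.hypot(P[...,0]-456,P[...,1]+58)<20);q=P[m][:,:2].astype(np.float32);print(len(q),cv2.minEnclosingCircle(q))
```

```text
6.8 [457.17896236 -60.05220992 351.31275082] [ 3.14137095e+00 -1.13618664e-03  8.26183237e-03] [ 0.60693636 -0.38059229  0.36279689]
side 326 208
wrist 280 217
222 276 288 [460.5 -58.8  96.4] -58.8
230 275 288 [460.4 -58.5 113.8] -58.5
238 274 290 [460.3 -58.8 128.7] -58.8
246 274 290 [460.3 -58.8 142.2] -58.8
254 270 295 [466.2 -59.  169.3] -59.0
834 ((456.21771240234375, -57.934329986572266), 16.055076599121094)
```

View pics/c3.png

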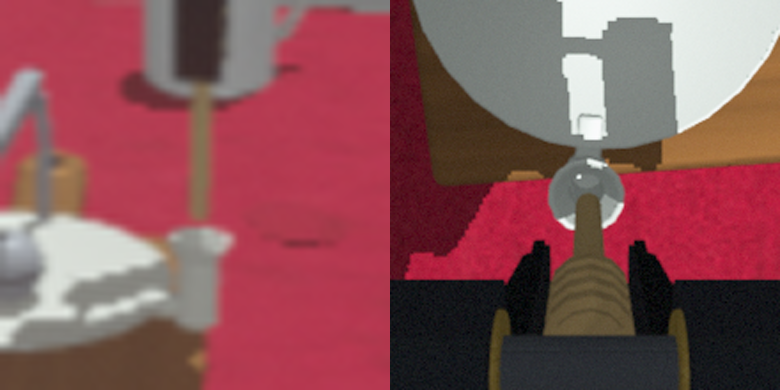

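The crops show the tip just above the mouth, within 1 mm of centre. I'll lower it gently into the tube.

carry_out:
  series:
    - [0.0003,-0.0008,0.003,0,0]
    - [0.0003,-0.0008,0.008,0,0]
    - [0.0003,-0.0008,0.014,0,0]
    - [0.0003,-0.0008,0.02,0,0]
    - [0.0003,-0.0008,0.026,0,0]
    - [0.0003,-0.0008,0.032,0,0]
    - [0.0003,-0.0008,0.038,0,0]
    - [0.0003,-0.0008,0.044,0,0]
    - [0.0003,-0.0008,0.049,0,0]
    - [0.0003,-0.0008,0.051,0,0]
    - [0.0003,-0.0008,0.051,0,0]
    - [0.0003,-0.0008,0.051,0,0]

```text
t: 8.45
eef_pos: [457.4, -59.3, 299.9]
tcp_rot: [-3.142, -0.0, 0.008]
ft_force: [-0.8, -0.5, -0.2]
opening: 0.228
grip_force: 30.0
```

carry_out:
  series:
    - [0,0,0.0015,0,0]
    - [0,0,0.0015,0,0]
    - [0,0,0.0015,0,0.28]
    - [0,0,0.0015,0,0.34]
    - [0,0,0.0015,0,0.45]
    - [0,0,0.0015,0,0.5]
    - [0,0,0.0015,0,0.5]
    - [0,0,-0.02,0,0.5]
    - [0,0,-0.05,0,0.5]
    - [0,0,-0.1,0,0.5]
    - [0,0,-0.15,0,0.5]
    - [0,0,-0.2,0,0.5]
    - [0,0,-0.2,0,0.5]
    - [0,0,-0.2,0,0.5]

```text
t: 10.2
eef_pos: [457.1, -59.2, 499.0]
tcp_rot: [-3.141, 0.001, 0.008]
ft_force: [0.0, 0.3, 0.5]
opening: 0.502
grip_force: 0.0
```

Run:
```python
from m import *
s=env.state();print(s['t'],s['eef_pos'],s['tcp_rot'],s['joints'])
im,d,K,M=cam('wrist'); save(im,'w4.png'); np.savez('w4.npz',im=im,d=d,K=K,M=M)
P=pts(d,K,M);row=np.arange(420)[:,None]*np.ones((1,560))
bar=(P[...,2]>128)&(P[...,2]<146)&(P[...,0]>530)&(d>0); print('bar',line(P[bar][:,:2]),np.median(P[bar][:,2]))
h=(P[...,2]>138)&(P[...,2]<150)&(P[...,0]<500)&(row<262)&(d>0);q=P[h];print('head',len(q),cv2.minEnclosingCircle(q[:,:2].astype(np.float32)),q[:,2].max())
```

```text
10.2 [457.12665787 -59.20959049 498.99624215] [-3.14124538e+00  7.51559261e-04  8.13560905e-03] [-2.72289602e-01  1.57717821e-01  1.80124734e+00  1.35762692e-04
  1.18344581e+00  1.29031991e+00]
bar (array([553.5138213 , -64.15601091]), array([553.49791043, -64.3998739 ]), np.float64(-93.73297945031506), np.float64(99.91055280100926)) 135.97061767655276
head 401 ((456.2506103515625, -58.369163513183594), 10.977250099182129) 146.55630163193916
```

View pics/w4.png

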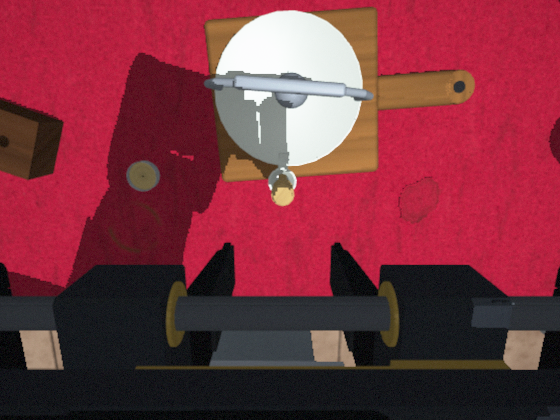

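The dipper stands in the tube, with its head top at (282,197) and z about 144; the ball is central under the bar. I'll move over the bar and re-measure in the grasp orientation.

carry_out:
  series:
    - [0.01,0,0,-9,0.5]
    - [0.02,0.001,0,-18,0.5]
    - [0.03,0.002,0.0,-27,0.5]
    - [0.045,0.003,0,-36,0.5]
    - [0.06,0.004,0,-45,0.5]
    - [0.07,0.005,0.02,-54,0.5]
    - [0.08,0.006,0.04,-63,0.5]
    - [0.09,0.006,0.06,-72,0.5]
    - [0.0964,0.0063,0.075,-80,0.5]
    - [0.0964,0.0063,0.079,-85.8,0.5]
    - [0.0964,0.0063,0.079,-85.8,0.5]
    - [0.0964,0.0063,0.079,-85.8,0.5]
    - [0.0964,0.0063,0.079,-85.8,0.5]

```text
t: 11.88
eef_pos: [553.8, -64.8, 420.8]
tcp_rot: [3.142, -0.0, 1.504]
ft_force: [-0.4, 0.7, 0.4]
opening: 0.5
grip_force: 0.0
```

Run:
```python
from m import *
s=env.state();print(s['t'],s['eef_pos'],s['tcp_rot'],s['joints'])
im,d,K,M=cam('wrist'); save(im,'w5.png'); np.savez('w5.npz',im=im,d=d,K=K,M=M)
P=pts(d,K,M);row=np.arange(420)[:,None]*np.ones((1,560))
Rm=R.from_euler('xyz',s['tcp_rot']).as_matrix()
bar=(P[...,2]>131)&(P[...,2]<142)&(abs(P[...,0]-553)<25)&(row<262)&(d>0)
l=line(P[bar][:,:2]); print('bar',l,bar.sum())
T=(P[bar]-s['eef_pos'])@Rm; print('tool',T.min(0),T.max(0),np.median(T,0))
for x in range(-40,60,10):
  k=T[abs(T[:,0]-x)<3]; 
  if len(k): print(x,len(k),k[:,1].min().round(1),k[:,1].max().round(1))
```

```text
11.875 [553.79561564 -64.7863625  420.75517091] [ 3.14152215e+00 -8.87139609e-05  1.50440166e+00] [-2.34939241e-01  3.78506916e-01  1.70581059e+00  1.13989564e-04
  1.05722053e+00 -1.68600574e-01]
bar (array([554.89108919, -56.50995697]), array([554.7864712, -58.0871573]), np.float64(-93.7949531543977), np.float64(87.90587890717751)) 1825
tool [-37.22731667  -5.31920178 282.3925166 ] [ 50.67807205   6.37841667 288.8848587 ] [9.01890561e+00 1.66314896e-01 2.84742855e+02]
-40 1 6.4 6.4
-30 116 -5.3 6.3
-20 117 -5.3 6.3
-10 123 -5.2 6.2
0 121 -5.1 6.2
10 127 -5.1 6.1
20 128 -5.0 6.1
30 130 -5.0 6.0
40 134 -4.9 6.0
50 86 -4.9 5.9
```

View pics/w5.png

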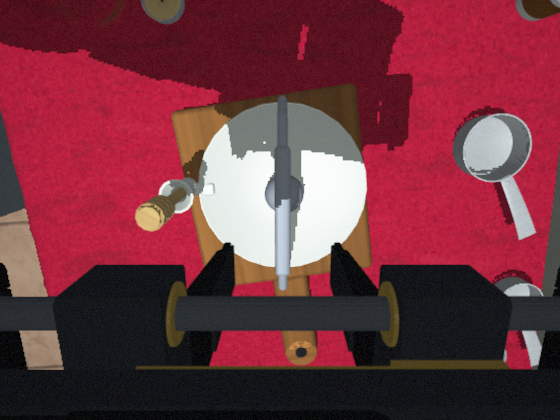

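The bar sits at tool y +0.6, or about +1.6 after correcting the camera's roughly -1 mm bias seen on the gripped dipper, and it is well aligned. Dipper, ball and dish are in place. I'll descend and close gently.

carry_out:
  series:
    - [0,0.001,0.02,0,0.5]
    - [0,0.0016,0.05,0,0.5]
    - [0,0.0016,0.08,0,0.5]
    - [0,0.0016,0.105,0,0.5]
    - [0,0.0016,0.117,0,0.5]
    - [0,0.0016,0.1218,0,0.5]
    - [0,0.0016,0.1218,0,0.5]
    - [0,0.0016,0.1218,0,0.35]
    - [0,0.0016,0.1218,0,0.24]
    - [0,0.0016,0.1218,0,0.2]
    - [0,0.0016,0.1218,0,0.18]
    - [0,0.0016,0.1218,0,0.17]
    - [0,0.0016,0.1218,0,0.16]

```text
t: 13.55
eef_pos: [555.5, -64.9, 298.9]
tcp_rot: [3.142, -0.0, 1.506]
ft_force: [-0.1, -0.2, 0.0]
opening: 0.163
grip_force: 0.0
```

carry_out:
  series:
    - [0,0,0,0,0.15]
    - [0,0,0,0,0.145]
    - [0,0,0,0,0.14]
    - [0,0,0,0,0.135]
    - [0,0,0,0,0.13]
    - [0,0,0,0,0.125]
    - [0,0,0,0,0.12]
    - [0,0,0,0,0.1]
    - [0,0,0,0,0]
    - [0,0,0,0,0]
    - [0,0,0,0,0]

```text
t: 14.92
eef_pos: [555.2, -64.9, 298.8]
tcp_rot: [-3.141, -0.0, 1.506]
ft_force: [-5.4, 0.5, 3.6]
opening: 0.129
grip_force: 30.0
```

```bash
cat > chk.py <<'E'
from m import *
s=env.state();print(s['t'],s['eef_pos'],s['tcp_rot'],s['ft_force'],s['moment'],s['opening'],s['joints'][5])
E
cat >> chk.py <<'E'
import sys
n=sys.argv[1]
a,b=[cam(k) for k in('scene','side')]
def crop(z,p,w):
  im,d,K,M=z; c=np.linalg.inv(M)@np.array([*p,1]); u=int(K[0,0]*c[0]/-c[2]+K[0,2]);v=int(K[1,1]*-c[1]/-c[2]+K[1,2])
  return cv2.resize(im[v-w:v+w,u-w:u+w],(390,390),interpolation=cv2.INTER_CUBIC)
p=(s['eef_pos'][0],s['eef_pos'][1],s['eef_pos'][2]-230)
save(np.hstack([crop(a,p,60),crop(b,p,60)]),n)
E
python3 chk.py c6.png
```

```text
14.925 [555.24640632 -64.85221394 298.83896901] [-3.14072660e+00 -1.80443371e-04  1.50572014e+00] [-5.43185218  0.47247501  3.5899907 ] [-0.05500868  1.06580371  0.02597699] 0.12928098586324 -0.16939234967885186
```

View pics/c6.png

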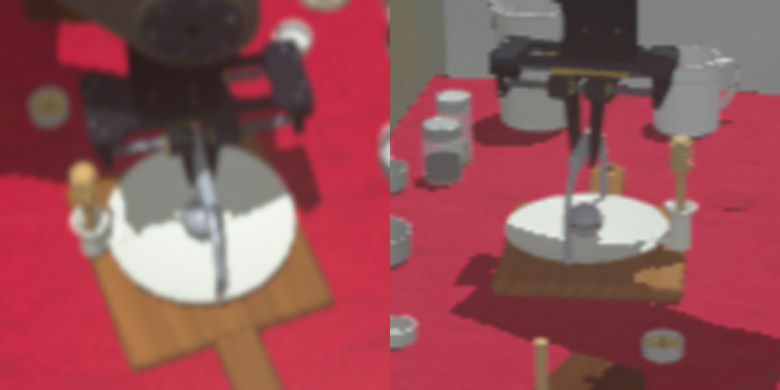

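Gripped (opening 12.3 mm, matching the bar). The dish is flat, the ball central and the dipper standing in the tube. I'll relax the small side load and lift straight up slowly.

carry_out:
  series:
    - [0,-0.0002,0,0,0]
    - [0,-0.0003,-0.0005,0,0]
    - [0,-0.0003,-0.001,0,0]
    - [0,-0.0003,-0.002,0,0]
    - [0,-0.0003,-0.0035,0,0]
    - [0,-0.0003,-0.006,0,0]
    - [0,-0.0003,-0.01,0,0]
    - [0,-0.0003,-0.015,0,0]
    - [0,-0.0003,-0.021,0,0]
    - [0,-0.0003,-0.028,0,0]
    - [0,-0.0003,-0.036,0,0]
    - [0,-0.0003,-0.044,0,0]
    - [0,-0.0003,-0.052,0,0]
    - [0,-0.0003,-0.06,0,0]
    - [0,-0.0003,-0.068,0,0]
    - [0,-0.0003,-0.076,0,0]
    - [0,-0.0003,-0.083,0,0]
    - [0,-0.0003,-0.089,0,0]
    - [0,-0.0003,-0.094,0,0]
    - [0,-0.0003,-0.098,0,0]

```text
t: 17.52
eef_pos: [555.1, -64.9, 397.2]
tcp_rot: [3.142, -0.0, 1.506]
ft_force: [-0.3, -0.5, -5.4]
opening: 0.126
grip_force: 30.0
```

carry_out:
  series:
    - [0,0,-0.0015,0,0]
    - [0,0,-0.002,0,0]
    - [0,0,-0.002,0,0]
    - [0,0,-0.002,0,0]
    - [0,0,-0.002,0,0]
    - [0,0,-0.002,0,0]
    - [0,0,-0.002,0,0]
    - [0,0,-0.002,0,0]
    - [0,0,-0.002,0,0]
    - [0,0,-0.002,0,0]
    - [0,0,-0.002,0,0]
    - [0,0,-0.002,0,0]

```text
t: 19.02
eef_pos: [555.2, -64.9, 398.9]
tcp_rot: [3.142, -0.0, 1.506]
ft_force: [0.3, -0.2, -4.3]
opening: 0.124
grip_force: 30.0
```

```bash
python3 chk.py c7.png
```

```text
19.025 [555.15005023 -64.86210127 398.92606589] [ 3.14151511e+00 -5.74820767e-05  1.50568826e+00] [ 0.31608868 -0.15538417 -4.27653015] [-0.06432044 -0.03259945  0.02915932] 0.1240663937221675 -0.16943543324152333
```

View pics/c7.png

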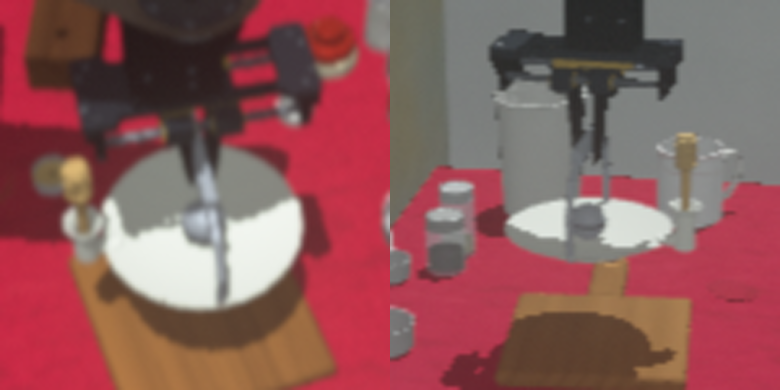

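Lifted level, tube still toward the robot, ball central. Now the slow anticlockwise turn of 98.7° to the paddle direction (-85.0°).

carry_out:
  series:
    - [0,0,0,-0.5,0]
    - [0,0,0,-1.5,0]
    - [0,0,0,-3,0]
    - [0,0,0,-5,0]
    - [0,0,0,-7.5,0]
    - [0,0,0,-10.5,0]
    - [0,0,0,-14,0]
    - [0,0,0,-17.5,0]
    - [0,0,0,-21,0]
    - [0,0,0,-24.5,0]
    - [0,0,0,-28,0]
    - [0,0,0,-31.5,0]
    - [0,0,0,-35,0]
    - [0,0,0,-38.5,0]
    - [0,0,0,-42,0]
    - [0,0,0,-45.5,0]
    - [0,0,0,-49,0]
    - [0,0,0,-52.5,0]
    - [0,0,0,-56,0]
    - [0,0,0,-59.5,0]

```text
t: 21.62
eef_pos: [555.1, -64.9, 398.9]
tcp_rot: [3.142, -0.0, 2.548]
ft_force: [-0.2, 0.4, -4.5]
opening: 0.126
grip_force: 30.0
```

carry_out:
  series:
    - [0,0,0,-3.5,0]
    - [0,0,0,-7,0]
    - [0,0,0,-10.5,0]
    - [0,0,0,-14,0]
    - [0,0,0,-17.5,0]
    - [0,0,0,-21,0]
    - [0,0,0,-24.5,0]
    - [0,0,0,-28,0]
    - [0,0,0,-31,0]
    - [0,0,0,-33.5,0]
    - [0,0,0,-35.5,0]
    - [0,0,0,-37,0]
    - [0,0,0,-38.2,0]
    - [0,0,0,-38.9,0]
    - [0,0,0,-39.2,0]
    - [0,0,0,-39.2,0]
    - [0,0,0,-39.2,0]
    - [0,0,0,-39.2,0]
    - [0,0,0,-39.2,0]
    - [0,0,0,-39.2,0]

```text
t: 24.12
eef_pos: [555.1, -64.9, 398.9]
tcp_rot: [3.141, 0.0, -3.055]
ft_force: [-0.6, 0.0, -4.8]
opening: 0.122
grip_force: 30.0
```

```bash
python3 chk.py c8.png
python3 - <<'E'
from m import *
im,d,K,M=cam('wrist');P=pts(d,K,M);row=np.arange(420)[:,None]*np.ones((1,560));q=env.state()['eef_pos']
bar=(abs(P[...,2]-q[2]+171-8)<5)&(row<262)&(d>0)&(np.hypot(P[...,0]-q[0],P[...,1]-q[1])<70)
print(bar.sum(),line(P[bar][:,:2]),P[bar][:,2].mean()); i=P[bar]; print(np.polyfit(i[:,0],i[:,2],1))
rim=(abs(P[...,2]-138)<4)&(row<262)&(d>0);
E
```

```text
24.125 [555.1218085  -64.87598113 398.91650082] [ 3.14147257e+00  1.23899995e-05 -3.05489345e+00] [-0.57272453  0.02102163 -4.75562885] [0.1070403  0.00744842 0.00355462] 0.12235461362032 -1.8921126190168278
2648 (array([524.05289754, -66.17986539]), array([525.23847945, -66.07494749]), np.float64(5.057207660912495), np.float64(38.62699235679106)) 236.13679588841194
[-1.1466476e-03  2.3673770e+02]
```

View pics/c8.png

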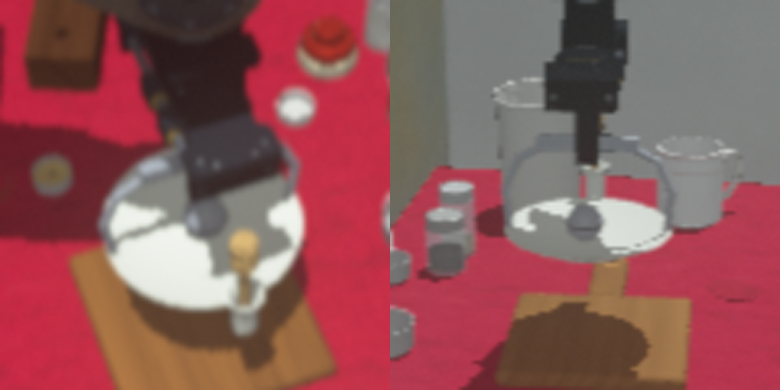

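The bar is at 5.06° (target 4.98°) and level. The tube points along the paddle with the dipper standing in it, the ball is in the middle, and the dish is held about 10 cm above the board. Handing in.

```bash
python3 -c "
from cell import env
print(env.job_done())"
```

```text
the job is handed in; nothing more can be done
None
```

I've handed the job in, and no verdict came back: the dipper stands in the tube, and the dish is held level about 10 cm above the board with its tube within 0.1° of the paddle direction and the ball in the middle (24 s used).

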